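# Offer up a brass crossbar over the post in the vice

### The job

Pick the brass square bar out of the blue bin of offcuts and offer it up as the crossbar for the steel post clamped in the vice: hold it level in the air, its middle centred over the post, running the same way as the vice's jaws, with a gap of about 15 mm between the post's top and the bar, and keep it still there for three seconds so that the welder can mark the joint. Do not let the bar touch the post or the vice, and leave the other offcuts and the red welding magnet lying where they are. Finish while still holding the bar there; do not put it down or let go.

Things in the scene. Friction and masses are not known exactly. Their poses are not given: they have to be found in the camera images.
- brass_bar: the target: a solid brass (yellow) square bar, 16 x 16 mm in section and 160 mm long, with a thin white chalk line round its middle; mass 0.28 to 0.42 kg, balanced at the middle. Origin: centre of its underside. y runs along its length, x across it, z is up. It lies flat on the floor of the bin, roughly along the bin's y.
- bar_under (a point): the centre of the brass bar's underside (the same point as its origin)
- offcut_bin: a blue open sheet-metal bin, fixed to the bench, left or right of the robot: outside 276 (x) x 320 (y) x 55 mm high, walls and floor 4 mm. Origin: centre of its underside, z up. Three bars lie side by side in it, about along its y, 66 to 74 mm from middle to middle, about 50 mm to the -y side of its centre; four fittings lie about 100 mm to the +y side.
- vice: a dark brown-grey iron machine vice, bolted down. Origin: on the bench under the post; y along the jaws (108 mm), x from the handle side to the fixed jaw, z up. It spans x -200 to +85, y -85 to +85 mm; jaw tops 90 mm above the bench. A grey 25 x 25 mm steel post stands upright in the jaws, sides parallel to x and y, its bright end 150 mm above the bench.
- post_top (a point): the centre of the post's flat top end, 150 mm above the bench; axes as the vice
- steel_bar: bystander in the bin: a grey steel square bar, 16 x 16 x 160 mm (along y); origin centre of underside
- angle_iron: bystander in the bin: a rusty brown steel angle, legs 25 mm, 4 mm thick, 150 mm long (along y), one leg flat on the floor, the other upright at its -x side; origin centre of underside
- copper_elbow: bystander in the bin: a copper pipe elbow, about 47 x 47 x 26 mm; origin under the middle
- hex_nut: bystander in the bin: a steel hexagon nut, 36 mm across flats, 19 mm high; origin centre of underside
- coupling_nut: bystander in the bin: a long steel hexagon coupling nut lying along y, 24 mm across flats, 55 mm long; origin under the middle
- shaft_collar: bystander in the bin: a dark steel ring, 42 mm outside, 22 mm hole, 14 mm high; origin centre of underside
- magnet_square: bystander on the bench, straight ahead beyond the bin and vice: a red triangular welding magnet, about 110 x 110 x 17 mm; origin underneath near its right-angle corner

How it is judged (in metres and radians):
On the way, in this order (a step that is already met when the one before it is completed fails the run):
1. the brass bar is lifted clear of the bin: its underside above the bin's rim, carried by the fingers alone (z of bar_under in the frame of offcut_bin above 0.065 m and contact force between the fingers and brass_bar above 2 N and contact force between brass_bar and offcut_bin below 0.1 N), for 0.2 s.
2. the bar is held still and level over the post, as at the end, for 2 s (z of bar_under in the frame of post_top between 0.006 and 0.026 m and horizontal distance between bar_under and post_top below 0.012 m and angle between brass_bar's own z axis and vertical below 0.08 rad and angle between the y axis of brass_bar and the y axis of vice, either way round below 0.12 rad and linear speed of brass_bar below 0.015 m/s and angular speed of brass_bar below 0.1 rad/s and contact force between the fingers and brass_bar above 2 N and contact force between brass_bar and vice below 0.1 N and contact force between brass_bar and offcut_bin below 0.1 N), for 2 s.
At the end, for the whole second after the job is handed in: Fingers alone hold the bar: underside 6-26 mm above the post, middle within 12 mm of its axis, level within 0.08 rad, parallel to the jaws within 0.12 rad (either way round), still (under 15 mm/s, 0.1 rad/s), touching neither vice nor bin; other offcuts and magnet within 40 mm of their starts (all of step 2 and distance of each of steel_bar, angle_iron, copper_elbow, hex_nut, coupling_nut, shaft_collar, magnet_square from where it was at the start of the episode below 0.04 m); the arm keeps its last pose, push and grip.
It fails at once if the brass bar touches the vice or the post (contact force between brass_bar and vice above 1 N).
It fails at once if another offcut in the bin is shifted by more than 40 mm (distance of any of steel_bar, angle_iron, copper_elbow, hex_nut, coupling_nut, shaft_collar from where it was at the start of the episode above 0.04 m).
It fails at once if the welding magnet is shifted by more than 40 mm (distance of magnet_square from where it was at the start of the episode above 0.04 m).
It also fails if it takes over 50 s, if anything falls off the work surface, if the arm or the gripper's body presses on something with over 40 N, if the wrist force passes 120 N, or if a joint passes its speed limit or range.

### The arm

A 7-joint arm with a two-finger parallel gripper is mounted at the origin on the work surface. World frame = base frame: x ahead of the robot, y to its left, z up, the work surface at z = 0. Lengths are in m, angles in degrees, forces in N, time in s.
With the tool pointing down it reaches from about 0.375 to 0.925 m from the base axis. Payload 3.1 kg.
Tool frame: the origin (TCP) lies midway between the tips of the shut fingers; the grasp point (between the pads) lies robot.hold_point_z behind it (robot.hold_point_z is the distance from the TCP to the grasp point, in m); z points along the fingers, y is the direction in which the jaws open and shut (so a half turn about z gives the same grasp; the last joint's range is limited). The gripper opens to 85 mm and grips with 20 to 120 N. Pads are 22 mm wide; open, the fingers measure 114 mm over their backs; the gripper's body (76 mm by 85 mm) begins 54 mm behind the grasp point. The pads swing forward as they close: fully open they stand 13 mm farther back than shut.
Start: joints at [-70.692, 21.939, 2.515, 91.553, -1.026, 66.532, -2.859], TCP at [0.274, 0.59, 0.231] pointing down, gripper open.
Joint ranges: [-149.38, 149.38], [-23.57, 123.04], [-84.95, 90], [0, 143.3], [-89.99, 269.99], [3.08, 112.72], [-163.45, 163.45]. Speed limits (degrees/s): [159.86, 159.86, 180, 180, 180, 180, 180].

### API

Orientations are given as a 3x3 rotation matrix whose columns are the frame's x, y, z axes.
In Python, from rig import readout, viewer, workorder, recognise, pinpoint, robot gives the robot as it stands. The module is installed in compiled form; this text tells all that it offers.
- The arm moves only by the tool drive_tool, never from a script. Its argument "plan" is a list of rows, each an object with "delta_pos": the shift along the tool's x, y, z normalised to -1 to 1, where 1 is 25 mm, a list of three; "rotation": the turn, a rotation vector about the tool's x, y, z normalised to -1 to 1, where 1 is 45 degrees, a list of three; "gripper": the gripper's target within -1 to 1 (fully open at 1, half-way at 0, shut at -1). A call has 1 to 12 rows; each row shifts and turns the commanded pose from where the row before left it, along the tool's axes as they then stand; what a row does not reach is not made up. A row lasts 1/8 s, in which the tool goes at most 62.5 mm and 10.7 degrees, less where a joint would pass 70% of its speed; a pose out of reach is approached as far as the arm can. A call with a number of a shift or a turn outside -1 to 1 is refused whole. A call with a gripper value outside its range is refused whole. The fingers move at their own pace and stop on an object; "squeeze" is the grip in N (left out, the last holds). Time passes only in rows, so rows that do not move let the fingers close. It gives the time, the measured TCP pose, the force and the opening at its end, in the units of the state.
- readout.read_state(): the state, without advancing time (a new reading comes with each control period).
- viewer.capture(name): name is "scene" or "top"; returns the picture (480x640x3 uint8, blue, green, red); there is no depth.
- viewer.camera_model(name): a dict with "mtx" (3x3 intrinsics, pixels), "k1" (the pictures are not rectified: a ray, as slopes to the right and down, at radius r is drawn at 1 + k1 r^2 times it, then the intrinsics apply), "world_from_camera" (4x4, takes a point from camera to world coordinates). Camera axes: x right, y down, z forward; pixel columns grow to the right and rows downward; lengths in m; the calibration is good to about 2 mm. A picture is of the moment at which its call begins. camera_model takes no time and is no camera call.
- workorder.finish_job(): hands the job in, once; it reports no verdict.
Trained networks look in the newest picture that a camera, given by its name, has taken for a name from the list of things; names that differ only in an ending like _2 or _b are one class to them, and where a whole thing is asked for, a point or a joint stands for the part that bears it (a point fixed in the world has none). Each returns a list of dicts, best first, with "p" (0 to 1); they miss things now and then, are a little off and sometimes report something else, mostly with a low value. They report only what shows in the picture. A call takes as long as a camera call.
- recognise(target, camera): "location" ([column, row] in pixels, amid what is visible of it).
- pinpoint(target, camera): "location" ([column, row] in pixels: a listed point, or the origin of a listed thing).
The state is a dict: "time_s": time; "joints": joint angles; "joint_vel": joint speeds; "joint_torque": joint torques, N m; "position": TCP position; "eef_rot": TCP orientation; "force": force on the tool from outside, world axes, zero at the start; "wrist_torque": the same for the moment, N m; "gripper_width": finger opening in m.
Only numpy, scipy, OpenCV 4.12 (cv2) and the standard library are available. Lean on these libraries where they do the work, as an engineer would, in place of code of your own. Each camera call takes 0.05 s, during which the arm holds its last target. There are 200 camera calls.

## Working session

There is one attempt and no reset: what is moved stays moved. The work goes in short steps, Python scripts to look and compute and a tool call to move; the robot and the scene stay as the last step left them, time stands still between calls to the robot, and variables do not carry over. Pictures are saved under pics/ and viewed, about 8 in all and at most 12, crops included, and the job is handed in when it is done.

Besides the shell and the picture viewer there is one more tool, called after ">>>" as name(argument=value, ...) on one line, values as JSON. drive_tool: Moves the arm, as the interface text tells. Scaled input: -1 to 1 covers 25 mm each way for a shift and 45 degrees each way for a turn. Its arguments: {"type":"object","properties":{"plan":{"type":"array","items":{"type":"object","properties":{"delta_pos":{"type":"array","items":{"type":"number","minimum":-1,"maximum":1}},"rotation":{"type":"array","items":{"type":"number","minimum":-1,"maximum":1}},"gripper":{"type":"number"}}}},"squeeze":{"type":"number"}},"required":["plan"]}

```bash
mkdir -p pics; cat > h.py <<'E'
import numpy as np, cv2
from rig import readout, viewer, workorder, recognise, pinpoint, robot
def ray(cam,px):
    m=viewer.camera_model(cam);K=np.array(m["mtx"]);T=np.array(m["world_from_camera"]);k=m["k1"]
    p=np.array([[px]],float)
    s=cv2.undistortPoints(p,K,np.array([k,0,0,0.]))[0,0]
    d=T[:3,:3]@np.array([s[0],s[1],1]);return T[:3,3],d
def atz(cam,px,z):
    o,d=ray(cam,px);return o+d*(z-o[2])/d[2]
def proj(cam,P):
    m=viewer.camera_model(cam);T=np.linalg.inv(np.array(m["world_from_camera"]))
    P=np.atleast_2d(P).astype(float)
    return cv2.projectPoints(P,cv2.Rodrigues(T[:3,:3])[0],T[:3,3],np.array(m["mtx"]),np.array([m["k1"],0,0,0.]))[0][:,0]
def tri(pa,pb):
    A=[];b=[]
    R=[ray("scene",pa),ray("top",pb)]
    for o,d in R:
        d=d/np.linalg.norm(d);M=np.eye(3)-np.outer(d,d);A.append(M);b.append(M@o)
    x=np.linalg.solve(sum(A),sum(b))
    return x,[np.linalg.norm(M@x-c) for M,c in zip(A,b)]
E
python3 - <<'E'
from h import *
np.set_printoptions(precision=4,suppress=True)
s=readout.read_state();print(s["time_s"],s["position"],s["eef_rot"],s["gripper_width"],s["force"],robot.hold_point_z)
for c in("scene","top"):
    cv2.imwrite(f"pics/{c}0.png",viewer.capture(c));m=viewer.camera_model(c);print(c,m)
    for t in("brass_bar","bar_under","post_top","vice","steel_bar","angle_iron","offcut_bin"):
        r=[(f.__name__,[(np.round(q["location"],1).tolist(),round(q["p"],2)) for q in f(t,c)[:2]]) for f in([pinpoint,recognise] if t in("brass_bar","post_top","vice") else [pinpoint])]
        print(t,r)
E
```

```text
0.0 [0.2734 0.5887 0.2299] [[-0.907   0.4211 -0.001 ]
 [ 0.4211  0.907  -0.0024]
 [-0.0001 -0.0026 -1.    ]] 0.08532397061748057 [ 0.197  -0.0421 -0.1534] 0.0187
scene {'mtx': array([[565.0406,   0.    , 320.5097],
       [  0.    , 565.0406, 237.8662],
       [  0.    ,   0.    ,   1.    ]]), 'k1': -0.019591518118479444, 'world_from_camera': array([[-0.7161,  0.4242, -0.5543,  1.2313],
       [ 0.6979,  0.4398, -0.5652,  0.6483],
       [ 0.0041, -0.7916, -0.611 ,  0.8329],
       [ 0.    ,  0.    ,  0.    ,  1.    ]])}
brass_bar [('call', [([408.3, 322.2], 0.6)]), ('call', [([410.0, 317.0], 0.92), ([480.8, 353.9], 0.71)])]
bar_under [('call', [([407.9, 319.6], 0.97), ([408.0, 322.3], 0.7)])]
post_top [('call', [([284.6, 180.8], 0.83)]), ('call', [([297.7, 217.3], 0.77), ([383.4, 333.0], 0.45)])]
vice [('call', [([283.9, 236.4], 0.62)]), ('call', [([298.5, 218.6], 0.6), ([431.1, 327.0], 0.54)])]
steel_bar [('call', [([382.2, 338.1], 0.93)])]
angle_iron [('call', [([250.2, 315.0], 0.72), ([287.9, 235.4], 0.71)])]
offcut_bin [('call', [([428.3, 335.6], 0.74), ([410.1, 321.1], 0.22)])]
top {'mtx': array([[497.722 ,   0.    , 322.8003],
       [  0.    , 497.722 , 231.9903],
       [  0.    ,   0.    ,   1.    ]]), 'k1': -0.11180505578757602, 'world_from_camera': array([[-0.0207, -0.9962,  0.0847,  0.5242],
       [-0.9998,  0.02  , -0.0088,  0.002 ],
       [ 0.0071, -0.0849, -0.9964,  1.0697],
       [ 0.    ,  0.    ,  0.    ,  1.    ]])}
brass_bar [('call', [([225.3, 265.7], 0.62)]), ('call', [([221.9, 267.4], 0.63)])]
bar_under [('call', [([225.8, 270.2], 0.73), ([413.8, 270.5], 0.23)])]
post_top [('call', [([416.2, 271.9], 0.97)]), ('call', [])]
vice [('call', [([405.5, 270.3], 0.83)]), ('call', [([402.6, 282.4], 0.9)])]
steel_bar [('call', [([231.7, 236.4], 0.95)])]
angle_iron [('call', [([224.4, 303.5], 0.65), ([226.5, 269.3], 0.18)])]
offcut_bin [('call', [([202.4, 264.2], 0.83)])]
```

View pics/scene0.png

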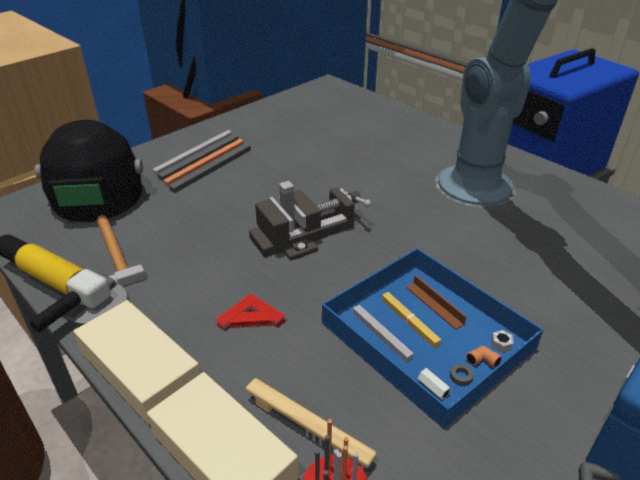

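View pics/top0.png

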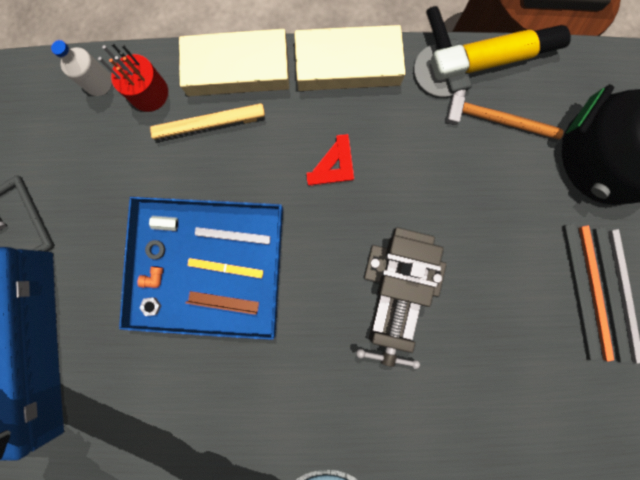

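```bash
python3 - <<'E'
from h import *
np.set_printoptions(precision=4,suppress=True)
for n,a,b in(("bar",(408,320.5),(225.5,268)),("post",(284.6,180.8),(416.2,271.9)),("vice",(283.9,236.4),(405.5,270.3)),("steel",(382.2,338.1),(231.7,236.4)),("bin",(428.3,335.6),(202.4,264.2))): print(n,*tri(a,b))
# brass mask axes
for c,zt,win in(("top",.02,(slice(200,340),slice(130,300))),("scene",.02,(slice(260,420),slice(320,520)))):
    im=cv2.imread(f"pics/{c}0.png");h=cv2.cvtColor(im,cv2.COLOR_BGR2HSV)
    m=np.zeros(h.shape[:2],np.uint8);m[win]=cv2.inRange(h,(18,90,70),(35,255,255))[win]
    m=cv2.morphologyEx(m,cv2.MORPH_CLOSE,np.ones((7,7)))
    n,l,st,ce=cv2.connectedComponentsWithStats(m)
    i=1+np.argmax(st[1:,4]);r=cv2.minAreaRect(np.argwhere(l==i)[:,::-1].astype(np.float32));print(c,st[i],ce[i],r)
    print(np.round(cv2.boxPoints(r),1).tolist(),[atz(c,p,zt)[:2].round(4).tolist() for p in cv2.boxPoints(r)])
E
```

```text
bar [0.5424 0.2014 0.0046] [np.float64(0.0013662654295917153), np.float64(0.0013662654295915708)]
post [ 0.5277 -0.1794  0.1574] [np.float64(0.004284314101086452), np.float64(0.004284314101086247)]
vice [ 0.5314 -0.187  -0.0024] [np.float64(0.003711657298820835), np.float64(0.003711657298820644)]
steel [ 0.6099  0.1902 -0.0047] [np.float64(6.897625044230974e-05), np.float64(6.897625044230615e-05)]
bin [0.5494 0.2535 0.006 ] [np.float64(0.0017801628924587595), np.float64(0.001780162892458665)]
top [188 259  75  19 569] [225.1828 267.7979] ((225.11309814453125, 267.8327331542969), (75.13187408447266, 7.720401287078857), 9.61972713470459)
[[187.39999389648438, 265.3999938964844], [188.6999969482422, 257.70001220703125], [262.79998779296875, 270.29998779296875], [261.5, 277.8999938964844]] [[0.5482, 0.281], [0.5643, 0.2782], [0.535, 0.1207], [0.5191, 0.1236]]
scene [383 292  58  55 728] [411.3242 319.6016] ((410.72381591796875, 319.2513732910156), (73.66044616699219, 10.406118392944336), 41.987213134765625)
[[379.8999938964844, 298.5], [386.79998779296875, 290.70001220703125], [441.6000061035156, 340.0], [434.6000061035156, 347.79998779296875]] [[0.5488, 0.1287], [0.5206, 0.1235], [0.5504, 0.2861], [0.5757, 0.2885]]
```

The scene view shows the brass bar as the middle of the three bars in the bin, at (410,318), and the post at (287,190) in the vice. The top view has the bar at (225,268) and the vice near (405,270). I still need a crop for the post top and the jaw direction.

```bash
python3 - <<'E'
from h import *
a=cv2.imread("pics/top0.png")[220:380,345:455];b=cv2.imread("pics/scene0.png")[170:270,235:345]
a=cv2.resize(a,None,fx=3.6,fy=3.6,interpolation=cv2.INTER_CUBIC);b=cv2.resize(b,None,fx=3.6,fy=3.6,interpolation=cv2.INTER_CUBIC)
b=cv2.copyMakeBorder(b,0,a.shape[0]-b.shape[0],0,0,cv2.BORDER_CONSTANT)
cv2.imwrite("pics/z.png",np.hstack([a,b]))
E
```

```text
(no output)
```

View pics/z.png

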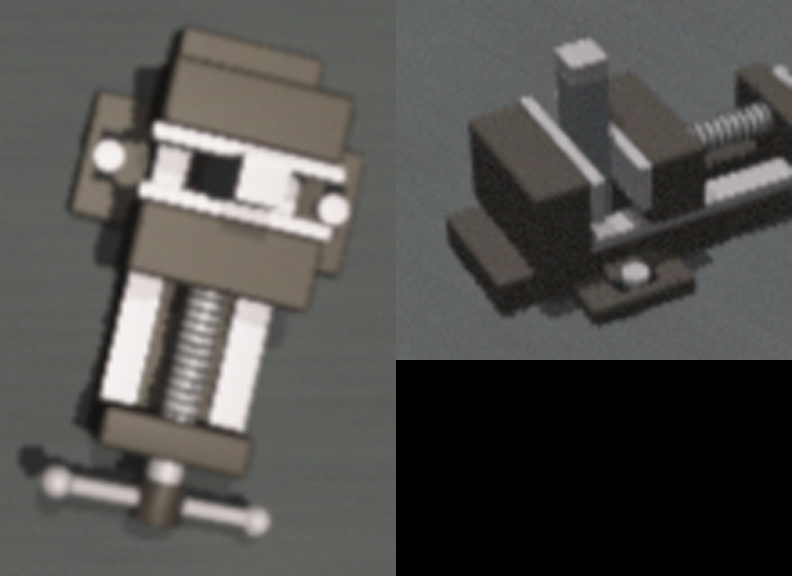

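The crop shows the bright post end in the top view at about (420,270.5), with its dark left side face to the left of it. In the scene view the post end is at about (286.4,184.7). The white jaw faces give the jaw direction.

```bash
python3 - <<'E'
from h import *
np.set_printoptions(precision=4,suppress=True)
f=lambda x,y:(x/3.6+345-.4,y/3.6+220-.4)
for a,b,z in(((155,130),(345,175),.09),((142,190),(330,235),.09),((184,30),(350,97),.09),((45,480),(262,520),.05),((130,270),(308,308),.09),((165,115),(350,0),.09)):
    A=atz("top",f(*a),z);B=atz("top",f(*b),z);d=B-A;print(A,B,np.linalg.norm(d),"angle from -y toward -x",np.degrees(np.arctan2(-d[0],-d[1])))
t=f(269,181);s=((581-396)/3.6+235-.4,53/3.6+170-.4)
print(t,s,tri(s,t),atz("top",t,.15),atz("scene",s,.15))
print(proj("top",[.5277,-.1794,.15]))
# bar centre
print(atz("top",(225.1,267.8),.02),atz("scene",(410.7,319.2),.014))
# bright post segmentation
g=cv2.imread("pics/scene0.png",0);m=(g[175:195,270:305]);print(m[::2,8:30])
# render check
E
```

```text
[ 0.5579 -0.1337  0.09  ] [ 0.5308 -0.2382  0.09  ] 0.10787906871756987 angle from -y toward -x 14.55417736824868
[ 0.5253 -0.1256  0.09  ] [ 0.4982 -0.2286  0.09  ] 0.10651944492353463 angle from -y toward -x 14.751071930672836
[ 0.6126 -0.1515  0.09  ] [ 0.5737 -0.2426  0.09  ] 0.09905474431414069 angle from -y toward -x 23.149921014810385
[ 0.3631 -0.0716  0.05  ] [ 0.337  -0.1942  0.05  ] 0.12535181789014105 angle from -y toward -x 12.043210567070046
[ 0.4819 -0.1178  0.09  ] [ 0.4587 -0.2151  0.09  ] 0.10002016988720527 angle from -y toward -x 13.4311435184444
[ 0.566  -0.1395  0.09  ] [ 0.6275 -0.2448  0.09  ] 0.12193928218914246 angle from -y toward -x -30.279432483359283
(419.32222222222225, 269.8777777777778) (285.98888888888894, 184.32222222222222) (array([ 0.5275, -0.1835,  0.147 ]), [np.float64(0.0011176295650560577), np.float64(0.00111762956505617)]) [ 0.5283 -0.1837  0.15  ] [ 0.53   -0.1788  0.15  ]
[[417.0469 270.2489]]
[0.5417 0.2005 0.02  ] [0.5445 0.2071 0.014 ]
[[ 95  97  95  95  95  96  94  99 100  91  96  98  99  95 101  97  95 102
   96  97 100  95]
 [ 96  97  99  95 102  98  98  95  96  94  97  95 100  96  94  98  99  98
   98  98  98  99]
 [ 98  97  97  98  98  94  96  92  96  93  97  97  97  95  99  97  98  96
   96  99  98  96]
 [ 97  98  99 103 106 107 113 134 161 153 157 143 113  98  96  93  96  97
   97  99  96  95]
 [101 131 150 164 173 172 173 174 175 175 175 174 165 147 112  98  96  95
   97  95  98  97]
 [ 93  94 125 168 177 178 176 175 177 174 174 176 174 173 164 125 101  97
   99  95  97  96]
 [ 94  87  79  93 141 172 174 176 169 147 138 134 116  94  85  85  97  98
  100  98  96  98]
 [ 97  84  77  79  81  90  95  89  85  82  79  74  76  80  79  81  94  97
   97  96  97  89]
 [ 95  87  67  84  84  80  85  81  80  78  80  73  80  77  71  73  86  83
   83  79  81  79]
 [ 96  87  66  65  69  80  80  72  72  71  68  62  61  63  65  65  78  82
   86  80  78  80]]
```

Estimates: bar centre (0.542, 0.2015), with its axis 10.5° from +y toward +x. Post (0.528, -0.182), with the jaws 14.6° from +y toward +x. I'll turn the tool first, then travel to the bin.

>>> drive_tool(plan=[{"rotation": [0,0,0.21],"gripper": 0.2},{"rotation": [0,0,0.21],"gripper": 0.2},{"rotation": [0,0,0.21],"gripper": 0.2},{"rotation": [0,0,0.21],"gripper": 0.2},{"rotation": [0,0,0.21],"gripper": 0.2},{"rotation": [0,0,0.21],"gripper": 0.2},{"rotation": [0,0,0.21],"gripper": 0.2},{"rotation": [0,0,0.21],"gripper": 0.2},{"delta_pos": [0,0,0],"gripper": 0.2}], squeeze=60)

```text
invalid input
```

>>> drive_tool(plan=[{"delta_pos": [-0.95,0.95,0],"gripper": 0.2},{"delta_pos": [-0.95,0.95,0],"gripper": 0.2},{"delta_pos": [-0.95,0.95,0],"gripper": 0.2},{"delta_pos": [-0.95,0.95,0],"gripper": 0.2},{"delta_pos": [-0.95,0.95,0],"gripper": 0.2},{"delta_pos": [-0.95,0.95,0],"gripper": 0.2},{"delta_pos": [-0.95,0.95,0],"gripper": 0.2},{"delta_pos": [-0.95,0.95,0],"gripper": 0.2},{"delta_pos": [-0.95,0.95,0],"gripper": 0.2},{"delta_pos": [-0.95,0.95,0],"gripper": 0.2},{"delta_pos": [-0.95,0.95,0],"gripper": 0.2},{"delta_pos": [-0.95,0.95,0],"gripper": 0.2}])

```text
invalid input
```

>>> drive_tool(plan=[{"delta_pos": [0,0,0],"rotation": [0,0,0.21],"gripper": 0.2},{"delta_pos": [0,0,0],"rotation": [0,0,0.21],"gripper": 0.2}], squeeze=60)

```text
time_s: 1.35
position: [0.2738, 0.5895, 0.2313]
eef_rot: [[-0.718, 0.696, -0.0], [0.696, 0.718, 0.0], [0.0, -0.0, -1.0]]
force: [0.4, 0.3, -1.5]
gripper_width: 0.0521
```

Every row needs all its keys, so I'll include them from here.

>>> drive_tool(plan=[{"delta_pos": [0,0,0],"rotation": [0,0,0.21],"gripper": 0.2},{"delta_pos": [0,0,0],"rotation": [0,0,0.21],"gripper": 0.2},{"delta_pos": [0,0,0],"rotation": [0,0,0.21],"gripper": 0.2},{"delta_pos": [0,0,0],"rotation": [0,0,0.21],"gripper": 0.2},{"delta_pos": [0,0,0],"rotation": [0,0,0.21],"gripper": 0.2},{"delta_pos": [0,0,0],"rotation": [0,0,0.21],"gripper": 0.2}])

```text
time_s: 2.1
position: [0.2737, 0.5896, 0.2313]
eef_rot: [[0.188, 0.982, -0.0], [0.982, -0.188, 0.0], [0.0, -0.0, -1.0]]
force: [-0.5, 0.1, -1.0]
gripper_width: 0.0512
```

>>> drive_tool(plan=[{"delta_pos": [-0.95,0.95,0],"rotation": [0,0,0],"gripper": 0.2},{"delta_pos": [-0.95,0.95,0],"rotation": [0,0,0],"gripper": 0.2},{"delta_pos": [-0.95,0.95,0],"rotation": [0,0,0],"gripper": 0.2},{"delta_pos": [-0.95,0.95,0],"rotation": [0,0,0],"gripper": 0.2},{"delta_pos": [-0.95,0.95,0],"rotation": [0,0,0],"gripper": 0.2},{"delta_pos": [-0.95,0.95,0],"rotation": [0,0,0],"gripper": 0.2},{"delta_pos": [-0.95,0.95,0],"rotation": [0,0,0],"gripper": 0.2},{"delta_pos": [-0.95,0.95,0],"rotation": [0,0,0],"gripper": 0.2},{"delta_pos": [-0.95,0.95,0],"rotation": [0,0,0],"gripper": 0.2},{"delta_pos": [-0.95,0.95,0],"rotation": [0,0,0],"gripper": 0.2},{"delta_pos": [-0.95,0.95,0],"rotation": [0,0,0],"gripper": 0.2},{"delta_pos": [-0.95,0.95,0],"rotation": [0,0,0],"gripper": 0.2}])

```text
time_s: 3.6
position: [0.5026, 0.2565, 0.2315]
eef_rot: [[0.182, 0.983, 0.0], [0.983, -0.182, 0.0], [0.001, 0.0, -1.0]]
force: [-0.2, -1.6, -0.6]
gripper_width: 0.0512
```

>>> drive_tool(plan=[{"delta_pos": [-0.94,0.97,0],"rotation": [0,0,0],"gripper": 0.2},{"delta_pos": [-0.94,0.97,0],"rotation": [0,0,0],"gripper": 0.2},{"delta_pos": [0,0,1],"rotation": [0,0,0],"gripper": 0.2},{"delta_pos": [0,0,1],"rotation": [0,0,0],"gripper": 0.2},{"delta_pos": [0,0,1],"rotation": [0,0,0],"gripper": 0.2},{"delta_pos": [0,0,1],"rotation": [0,0,0],"gripper": 0.2},{"delta_pos": [0,0,1],"rotation": [0,0,0],"gripper": 0.2},{"delta_pos": [0,0,1],"rotation": [0,0,0],"gripper": 0.2},{"delta_pos": [0,0,0],"rotation": [0,0,0],"gripper": 0.2},{"delta_pos": [0,0,0],"rotation": [0,0,0],"gripper": 0.2}])

```text
time_s: 4.85
position: [0.5419, 0.2025, 0.0822]
eef_rot: [[0.182, 0.983, 0.001], [0.983, -0.182, 0.001], [0.001, 0.001, -1.0]]
force: [0.9, 0.2, 0.1]
gripper_width: 0.0511
```

```bash
python3 - <<'E'
from h import *
s=readout.read_state();print(s["position"],s["force"])
im=viewer.capture("scene");p=proj("scene",[s["position"],[.542,.2015,.02]]);print(p)
c=im[220:400,300:540];cv2.imwrite("pics/a.png",cv2.resize(c,None,fx=3.3,fy=3.3,interpolation=cv2.INTER_CUBIC))
E
```

```text
[0.54189752 0.20254626 0.08217006] [0.93641918 0.2377522  0.09995816]
[[413.30261771 292.51821564]
 [409.6030966  315.00193628]]
```

View pics/a.png

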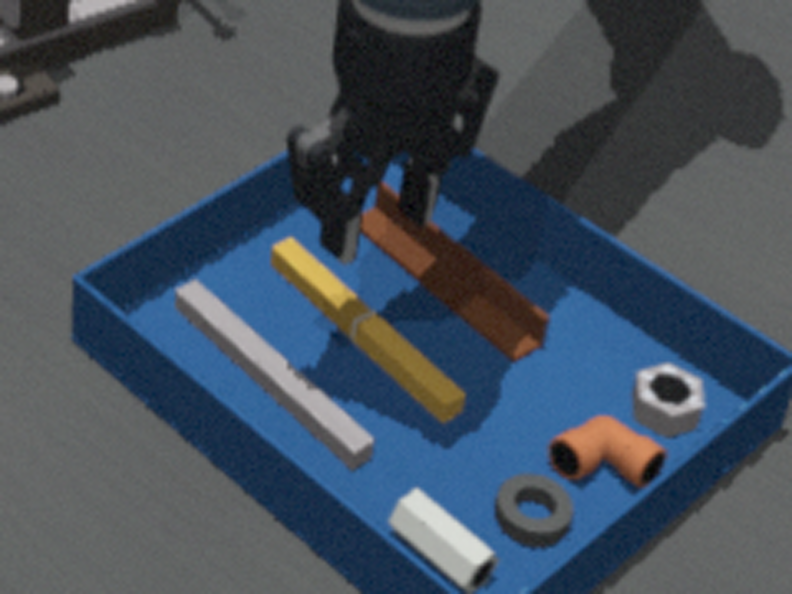

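The view shows the open fingers straddling the bar, with the chalk mark at about (409,316). That matches my prediction of (409.6,315). Descending.

>>> drive_tool(plan=[{"delta_pos": [0,0,0.6],"rotation": [0,0,0],"gripper": 0.2},{"delta_pos": [0,0,0.6],"rotation": [0,0,0],"gripper": 0.2},{"delta_pos": [0,0,0.6],"rotation": [0,0,0],"gripper": 0.2},{"delta_pos": [0,0,0.6],"rotation": [0,0,0],"gripper": 0.2},{"delta_pos": [0,0,0.4],"rotation": [0,0,0],"gripper": 0.2},{"delta_pos": [0,0,0.2],"rotation": [0,0,0],"gripper": 0.2},{"delta_pos": [0,0,0],"rotation": [0,0,0],"gripper": 0.2},{"delta_pos": [0,0,0],"rotation": [0,0,0],"gripper": 0.2}])

```text
time_s: 5.9
position: [0.5417, 0.2025, 0.0068]
eef_rot: [[0.182, 0.983, 0.001], [0.983, -0.182, 0.0], [0.001, 0.001, -1.0]]
force: [0.3, 0.3, -1.0]
gripper_width: 0.0511
```

>>> drive_tool(plan=[{"delta_pos": [0,0,0],"rotation": [0,0,0],"gripper": -0.3},{"delta_pos": [0,0,0],"rotation": [0,0,0],"gripper": -1},{"delta_pos": [0,0,0],"rotation": [0,0,0],"gripper": -1},{"delta_pos": [0,0,0],"rotation": [0,0,0],"gripper": -1},{"delta_pos": [0,0,0],"rotation": [0,0,0],"gripper": -1},{"delta_pos": [0,0,0],"rotation": [0,0,0],"gripper": -1},{"delta_pos": [0,0,0],"rotation": [0,0,0],"gripper": -1}], squeeze=70)

```text
time_s: 6.78
position: [0.5421, 0.2024, 0.0071]
eef_rot: [[0.183, 0.983, 0.002], [0.983, -0.183, 0.001], [0.001, 0.001, -1.0]]
force: [-0.3, -0.9, 5.5]
gripper_width: 0.0138
```

>>> drive_tool(plan=[{"delta_pos": [0,0,-0.2],"rotation": [0,0,0],"gripper": -1},{"delta_pos": [0,0,-0.4],"rotation": [0,0,0],"gripper": -1},{"delta_pos": [0,0,-0.5],"rotation": [0,0,0],"gripper": -1},{"delta_pos": [0,0,-0.5],"rotation": [0,0,0],"gripper": -1},{"delta_pos": [0,0,-0.5],"rotation": [0,0,0],"gripper": -1},{"delta_pos": [0,0,-0.5],"rotation": [0,0,0],"gripper": -1},{"delta_pos": [0,0,-0.5],"rotation": [0,0,0],"gripper": -1},{"delta_pos": [0,0,-0.5],"rotation": [0,0,0],"gripper": -1},{"delta_pos": [0,0,0],"rotation": [0,0,0],"gripper": -1}])

```text
time_s: 7.9
position: [0.5423, 0.2027, 0.0978]
eef_rot: [[0.182, 0.983, 0.003], [0.983, -0.182, 0.001], [0.002, 0.002, -1.0]]
force: [0.8, -0.5, -4.5]
gripper_width: 0.0139
```

```bash
python3 - <<'E'
from h import *
s=readout.read_state();print(s["position"],s["force"],s["wrist_torque"])
im=viewer.capture("scene")
c=im[200:350,330:530];cv2.imwrite("pics/b.png",cv2.resize(c,None,fx=4,fy=4,interpolation=cv2.INTER_CUBIC))
E
```

```text
[0.54230854 0.20270374 0.09778525] [ 0.83051687 -0.53425625 -4.46627526] [-0.02339393 -0.02012769  0.04688372]
```

View pics/b.png

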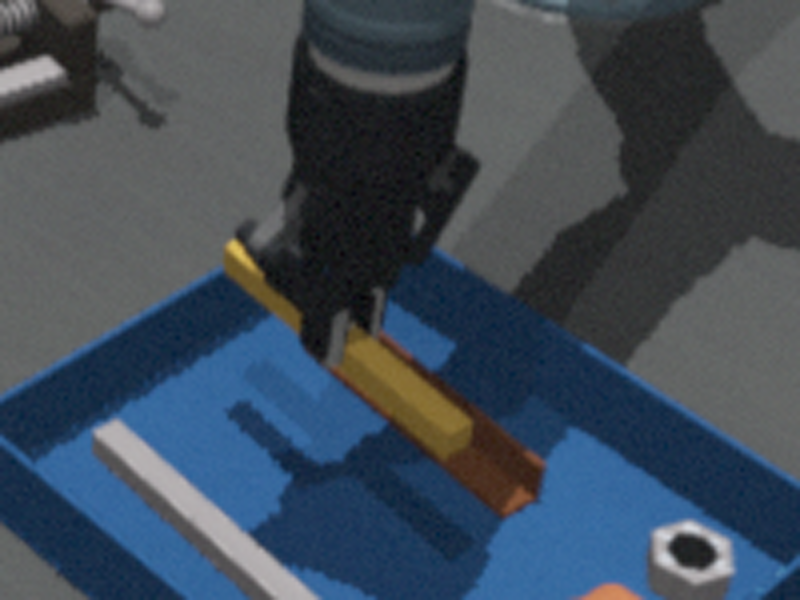

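The bar is gripped at its middle, level and clear of the bin, and the neighbouring bars look undisturbed. Next: raise it, turn it about 4°, then carry it over.

>>> drive_tool(plan=[{"delta_pos": [0,0,-0.6],"rotation": [0,0,0],"gripper": -1},{"delta_pos": [0,0,-0.9],"rotation": [0,0,0],"gripper": -1},{"delta_pos": [0,0,-1],"rotation": [0,0,0],"gripper": -1},{"delta_pos": [0,0,-1],"rotation": [0,0,0],"gripper": -1},{"delta_pos": [0,0,-1],"rotation": [0,0,0],"gripper": -1},{"delta_pos": [0,0,-0.9],"rotation": [0,0,0],"gripper": -1},{"delta_pos": [0,0,-0.6],"rotation": [0,0,0.03],"gripper": -1},{"delta_pos": [0,0,0],"rotation": [0,0,0.03],"gripper": -1},{"delta_pos": [0,0,0],"rotation": [0,0,0.03],"gripper": -1},{"delta_pos": [0,0,0],"rotation": [0,0,0],"gripper": -1}])

```text
time_s: 9.2
position: [0.5402, 0.2019, 0.2449]
eef_rot: [[0.252, 0.968, -0.002], [0.968, -0.252, -0.001], [-0.002, -0.002, -1.0]]
force: [0.3, 0.0, -4.3]
gripper_width: 0.0136
```

>>> drive_tool(plan=[{"delta_pos": [-0.5,0.11,0],"rotation": [0,0,0],"gripper": -1},{"delta_pos": [-0.9,0.2,0],"rotation": [0,0,0],"gripper": -1},{"delta_pos": [-0.9,0.2,0],"rotation": [0,0,0],"gripper": -1},{"delta_pos": [-0.9,0.2,0],"rotation": [0,0,0],"gripper": -1},{"delta_pos": [-0.9,0.2,0],"rotation": [0,0,0],"gripper": -1},{"delta_pos": [-0.9,0.2,0],"rotation": [0,0,0],"gripper": -1},{"delta_pos": [-0.9,0.2,0],"rotation": [0,0,0],"gripper": -1},{"delta_pos": [-0.9,0.2,0],"rotation": [0,0,0],"gripper": -1},{"delta_pos": [-0.9,0.2,0],"rotation": [0,0,0],"gripper": -1},{"delta_pos": [-0.9,0.2,0],"rotation": [0,0,0],"gripper": -1},{"delta_pos": [-0.9,0.2,0],"rotation": [0,0,0],"gripper": -1},{"delta_pos": [-0.9,0.2,0],"rotation": [0,0,0],"gripper": -1}])

```text
time_s: 10.7
position: [0.531, -0.0663, 0.2465]
eef_rot: [[0.253, 0.967, 0.0], [0.967, -0.253, 0.0], [0.0, 0.0, -1.0]]
force: [0.4, 0.4, -3.8]
gripper_width: 0.0139
```

>>> drive_tool(plan=[{"delta_pos": [-0.9,0.2,0],"rotation": [0,0,0],"gripper": -1},{"delta_pos": [-0.9,0.2,0],"rotation": [0,0,0],"gripper": -1},{"delta_pos": [-0.9,0.2,0],"rotation": [0,0,0],"gripper": -1},{"delta_pos": [-0.9,0.2,0],"rotation": [0,0,0],"gripper": -1},{"delta_pos": [-0.6,0.15,0],"rotation": [0,0,0],"gripper": -1},{"delta_pos": [0,0,0],"rotation": [0,0,0],"gripper": -1},{"delta_pos": [0,0,0.9],"rotation": [0,0,0],"gripper": -1},{"delta_pos": [0,0,0.7],"rotation": [0,0,0],"gripper": -1},{"delta_pos": [0,0,0],"rotation": [0,0,0],"gripper": -1},{"delta_pos": [0,0,0],"rotation": [0,0,0],"gripper": -1}])

```text
time_s: 11.95
position: [0.5287, -0.1713, 0.2066]
eef_rot: [[0.251, 0.968, 0.0], [0.968, -0.251, -0.0], [-0.0, 0.0, -1.0]]
force: [-0.4, -0.7, -4.0]
gripper_width: 0.0136
```

```bash
cat > chk.py <<'E'
from h import *
import sys
np.set_printoptions(precision=4,suppress=True)
s=readout.read_state();print(s["time_s"],np.array(s["position"]),s["force"],s["gripper_width"])
im=viewer.capture("scene");t=viewer.capture("top")
loc={}
for c in("scene","top"):
    for n in("bar_under","post_top"):
        r=pinpoint(n,c);loc[c,n]=r[0]["location"] if r else None;print(c,n,[(np.round(q["location"],1).tolist(),round(q["p"],2)) for q in r[:2]])
for n in("bar_under","post_top"):
    if loc["scene",n] is not None and loc["top",n] is not None: print(n,*tri(loc["scene",n],loc["top",n]))
u=np.array([.252,.968,0]);c0=np.array(s["position"])+[0,0,-.003]
print("pred ends(mid height)",proj("scene",[c0+.08*u+[0,0,.008],c0-.08*u+[0,0,.008]]),proj("top",[c0+.08*u+[0,0,.016],c0-.08*u+[0,0,.016]]))
a=cv2.resize(im[120:260,220:360],(560,560),interpolation=cv2.INTER_CUBIC)
b=cv2.resize(t[210:350,365:465][:,:60*1+0] if 0 else t[210:350,360:420],(240,560),interpolation=cv2.INTER_CUBIC)
cv2.imwrite(f"pics/{sys.argv[1]}.png",np.hstack([a,b]))
E
python3 chk.py c
```

```text
11.95 [ 0.5287 -0.1713  0.2066] [-0.4078 -0.6976 -3.9564] 0.01358196996698545
scene bar_under [([287.2, 160.7], 0.55), ([285.0, 184.0], 0.21)]
scene post_top [([286.3, 185.2], 0.69), ([287.5, 162.7], 0.68)]
top bar_under [([419.7, 270.0], 0.8), ([232.9, 232.2], 0.22)]
top post_top [([416.8, 270.0], 0.69)]
bar_under [ 0.5284 -0.1723  0.2128] [np.float64(0.000857419609219091), np.float64(0.000857419609219138)]
post_top [ 0.5283 -0.1797  0.1464] [np.float64(0.00011982052020644082), np.float64(0.0001198205202064624)]
pred ends(mid height) [[305.2956 178.3273]
 [271.8465 146.046 ]] [[374.9502 258.6976]
 [465.0442 280.054 ]]
```

View pics/c.png

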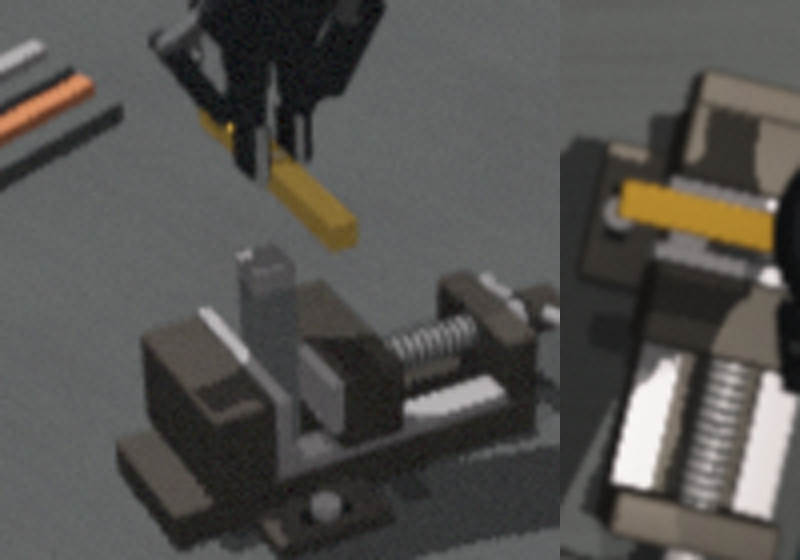

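The bar runs parallel to the jaws and its ends are where the model predicts, so its middle is at the TCP. It sits about 10 mm short of the post along y. I'll shift it, then lower it to a 15 mm gap.

>>> drive_tool(plan=[{"delta_pos": [-0.2,0.04,0],"rotation": [0,0,0],"gripper": -1},{"delta_pos": [-0.18,0.04,0],"rotation": [0,0,0],"gripper": -1},{"delta_pos": [0,0,0.3],"rotation": [0,0,0],"gripper": -1},{"delta_pos": [0,0,0.4],"rotation": [0,0,0],"gripper": -1},{"delta_pos": [0,0,0.4],"rotation": [0,0,0],"gripper": -1},{"delta_pos": [0,0,0.3],"rotation": [0,0,0],"gripper": -1},{"delta_pos": [0,0,0.1],"rotation": [0,0,0],"gripper": -1},{"delta_pos": [0,0,0],"rotation": [0,0,0],"gripper": -1},{"delta_pos": [0,0,0],"rotation": [0,0,0],"gripper": -1}])

```text
time_s: 13.38
position: [0.5282, -0.1813, 0.1692]
eef_rot: [[0.251, 0.968, 0.001], [0.968, -0.251, -0.0], [0.0, 0.001, -1.0]]
force: [0.4, -0.7, -4.4]
gripper_width: 0.014
```

```bash
python3 chk.py d
```

```text
13.375 [ 0.5282 -0.1813  0.1692] [ 0.3675 -0.6975 -4.3902] 0.014000784990517249
scene bar_under [([501.2, 345.2], 0.75), ([248.7, 314.9], 0.74)]
scene post_top [([282.3, 182.2], 0.63)]
top bar_under [([422.3, 270.3], 0.87)]
top post_top [([416.4, 270.5], 0.82), ([156.6, 245.7], 0.71)]
bar_under [0.488  0.0812 0.0446] [np.float64(0.2889803700207464), np.float64(0.28898037002074634)]
post_top [ 0.5312 -0.1814  0.1541] [np.float64(0.005596291452050727), np.float64(0.005596291452050632)]
pred ends(mid height) [[302.4548 191.443 ]
 [269.9711 158.762 ]] [[378.2368 259.4952]
 [464.514  279.9451]]
```

View pics/d.png

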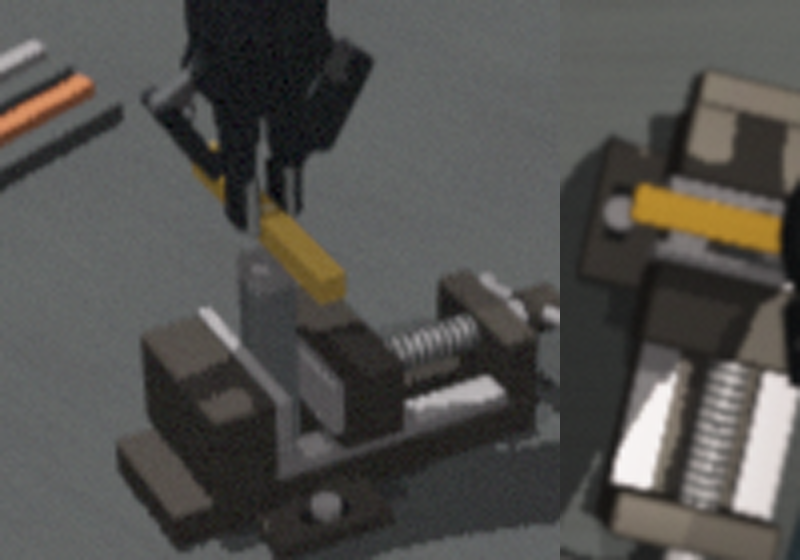

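The bar now sits over the post with a visible gap, parallel to the jaws, and its ends match the predicted pixels. The network's bar_under hit in the scene view, at (501,345), is false: it lies on the bin. Holding still for over 3 s.

>>> drive_tool(plan=[{"delta_pos": [0,0,0],"rotation": [0,0,0],"gripper": -1},{"delta_pos": [0,0,0],"rotation": [0,0,0],"gripper": -1},{"delta_pos": [0,0,0],"rotation": [0,0,0],"gripper": -1},{"delta_pos": [0,0,0],"rotation": [0,0,0],"gripper": -1},{"delta_pos": [0,0,0],"rotation": [0,0,0],"gripper": -1},{"delta_pos": [0,0,0],"rotation": [0,0,0],"gripper": -1},{"delta_pos": [0,0,0],"rotation": [0,0,0],"gripper": -1},{"delta_pos": [0,0,0],"rotation": [0,0,0],"gripper": -1},{"delta_pos": [0,0,0],"rotation": [0,0,0],"gripper": -1},{"delta_pos": [0,0,0],"rotation": [0,0,0],"gripper": -1},{"delta_pos": [0,0,0],"rotation": [0,0,0],"gripper": -1},{"delta_pos": [0,0,0],"rotation": [0,0,0],"gripper": -1}])

```text
time_s: 15.18
position: [0.5278, -0.1812, 0.1688]
eef_rot: [[0.251, 0.968, -0.0], [0.968, -0.251, 0.0], [-0.0, -0.0, -1.0]]
force: [0.5, -0.2, -3.8]
gripper_width: 0.0137
```

>>> drive_tool(plan=[{"delta_pos": [0,0,0],"rotation": [0,0,0],"gripper": -1},{"delta_pos": [0,0,0],"rotation": [0,0,0],"gripper": -1},{"delta_pos": [0,0,0],"rotation": [0,0,0],"gripper": -1},{"delta_pos": [0,0,0],"rotation": [0,0,0],"gripper": -1},{"delta_pos": [0,0,0],"rotation": [0,0,0],"gripper": -1},{"delta_pos": [0,0,0],"rotation": [0,0,0],"gripper": -1},{"delta_pos": [0,0,0],"rotation": [0,0,0],"gripper": -1},{"delta_pos": [0,0,0],"rotation": [0,0,0],"gripper": -1},{"delta_pos": [0,0,0],"rotation": [0,0,0],"gripper": -1},{"delta_pos": [0,0,0],"rotation": [0,0,0],"gripper": -1},{"delta_pos": [0,0,0],"rotation": [0,0,0],"gripper": -1},{"delta_pos": [0,0,0],"rotation": [0,0,0],"gripper": -1}])

```text
time_s: 16.68
position: [0.5278, -0.1812, 0.1688]
eef_rot: [[0.251, 0.968, 0.0], [0.968, -0.251, 0.0], [0.0, 0.0, -1.0]]
force: [-0.2, -0.3, -2.9]
gripper_width: 0.014
```

>>> drive_tool(plan=[{"delta_pos": [0,0,0],"rotation": [0,0,0],"gripper": -1},{"delta_pos": [0,0,0],"rotation": [0,0,0],"gripper": -1},{"delta_pos": [0,0,0],"rotation": [0,0,0],"gripper": -1},{"delta_pos": [0,0,0],"rotation": [0,0,0],"gripper": -1}])

```text
time_s: 17.18
position: [0.5278, -0.1812, 0.1688]
eef_rot: [[0.251, 0.968, -0.0], [0.968, -0.251, -0.0], [-0.0, -0.0, -1.0]]
force: [1.4, 0.4, -4.4]
gripper_width: 0.0139
```

```bash
python3 - <<'E'
from h import *
im0=cv2.imread("pics/scene0.png");im=viewer.capture("scene")
def edge(img):
    h=cv2.cvtColor(img,cv2.COLOR_BGR2HSV);m=cv2.inRange(h,(18,90,60),(35,255,255))[140:210,260:320];ys,xs=np.nonzero(m);return xs.max()+260,ys.max()+140,len(xs)
d=cv2.imread("pics/d.png")[:,:560];d=cv2.resize(d,(140,140),interpolation=cv2.INTER_AREA)
print(edge(im)); h=cv2.cvtColor(d,cv2.COLOR_BGR2HSV);m=cv2.inRange(h,(18,90,60),(35,255,255))[20:90,40:100];ys,xs=np.nonzero(m);print(xs.max()+260,ys.max()+140,len(xs))
df=cv2.absdiff(cv2.GaussianBlur(im0,(5,5),0),cv2.GaussianBlur(im,(5,5),0)).max(2)
for n,(x0,x1,y0,y1) in dict(fittings=(415,515,330,400),steel=(352,412,305,358),angle=(405,466,275,327),magnet=(215,287,295,330)).items(): print(n,(df[y0:y1,x0:x1]>40).mean())
s=readout.read_state();print(s["time_s"],s["position"],s["force"],s["gripper_width"])
print(workorder.finish_job())
E
```

```text
(np.int64(306), np.int64(196), 311)
305 195 312
fittings 0.038857142857142854
steel 0.08427672955974842
angle 0.07597730138713746
magnet 0.0
17.225 [ 0.527799   -0.18118721  0.16877358] [-0.44469114  1.25997547 -3.70286467] 0.014235977646538547
the job is handed in; nothing more can be done
None
```

I picked the brass bar out of the bin at its middle, carried it over and held it above the post for more than 3 s. I handed the job in at 17.2 s, still holding it. No verdict was reported.

**Last checks:**
- **Position:** the TCP, which I take as the bar's middle, was steady at (0.528, -0.181, 0.169). My post estimate was (0.528, -0.181 to -0.182), so the centring error should be a few millimetres at most.
- **Gap:** the bar's underside is at about z = 0.166, roughly 16 mm above the post. I worked this out from the height at which I gripped the bar, not from a direct measurement.
- **Alignment:** the tool is level, and the bar runs within about 0.2° of my estimate of the jaw direction.
- **Grip:** the tool carries about 4 N, which fits the bar's weight. In the pictures the bar stayed put to within about a pixel during the hold.

**Disagreements:**
- **Finger opening:** it reads 14 mm on a 16 mm bar, though the grip did not slip.
- **Bar detection:** the network's last scene-view hits for `bar_under` were false (the best was on the bin), so that final cross-check of the bar failed. I relied on the bar's ends matching their predicted pixels instead.
- **Post-top fit:** the two camera views missed each other by about 5.6 mm each in the last fit, compared with 1 mm or less in the best ones.
- **Bystanders:** comparing pictures from before and after showed no change at the magnet. In the bin areas 4–8% of pixels changed. I put this down to moved shadows and the missing bar, but I did not look closely at the final picture to confirm it.

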